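# Wedge a rocking footstool level and firm

## Task

The round footstool leans onto its one short leg, so that the opposite foot hangs in the air. Slide the thin end of the long wedge along the bench in under the short foot, from outside towards the middle of the stool, and ease it in gently until the stool sits level and firm with the opposite foot bearing on the bench; then leave the wedge lying there. Work with the wedge alone: do not touch the stool itself, do not shove it along the bench (its feet stay where they stand), keep the tin of tacks standing on its seat, and leave the other things on the bench where they are.

Things in the scene. Friction and masses are not known exactly. Their poses are not given: they have to be found in the camera images.
- stool: Round footstool, black ring and burlap pad, 268 mm wide, pad top 186 mm up when level, 1.0 to 1.4 kg, loose, four splayed round black legs. Origin: on its vertical axis at bench level; z up, +y to the short leg, -y to the far leg, +x and -x to the side legs. Level when z is vertical; at the start it leans 0.04 to 0.07 rad to +y, pivoting on the side feet.
- short_leg: The short leg: 28 mm thick, splayed 15 deg, end cut square to the leg, so it stands on its inner rim; the outer rim, 27 mm further out, is 5 to 6 mm off the bench at the start and lets the wedge in. Origin: lowest point of the inner rim, 148 mm from the stool's axis; axes as the stool's. 6 to 10 mm short (varies): so high is the origin when the stool is level.
- far_leg: The leg opposite, hanging at the start. Origin: where the lowest point of its foot should be, 150 mm from the stool's axis; the real foot, cut by hand, ends up to 2 mm above or below it (varies). While it hangs the wedge slides in with a light uneven push (2 to 6 N); once it bears, the push climbs within about 3 mm to 7 to 12 N, where the whole stool starts to skid: stop on that climb.
- side_foot_a (a point): Lowest point of the side foot on the stool's +x side, 150 mm from the axis. The side feet must not shift by more than 2 mm.
- side_foot_b (a point): The same on the stool's -x side.
- wedge: The long wedge: plain light wood, 165 mm long, 40 mm wide, lying flat on the bench; its top slopes evenly from 2 mm at the thin end to 18.5 mm at the thick end (1 in 10), 62 g. Origin: centre of its flat underside; +x along its length towards the thin end, z up. It can be gripped across its 40 mm width and pushed on its thick end. It does not slip back out when let go.
- wedge_tip (a point): Middle of the wedge's thin end, 82.5 mm from its origin, 1 mm above its underside.
- wedge_butt (a point): Middle of the wedge's upright thick end face (40 x 18.5 mm), 82.5 mm from its origin, 10 mm above its underside.
- tack_tin: Round steel tin of tacks, diameter 83 mm, 56 mm high, about 0.4 kg, standing loose on the stool's pad near the short leg. Origin: centre of its underside. It must stay standing on the seat.
- stub_wedge: Another wedge, too low for the job: 70 x 40 mm, 2 to 8 mm thick. Leave alone. Origin: centre of its underside.
- packing_slip: Flat plywood strip 120 x 40 x 5 mm. Leave alone. Origin: centre of its underside.
- tack_hammer: Tack hammer lying flat, 240 mm long, slim steel head 27 mm high. Leave alone. Origin: under the middle of the handle.
- webbing_stretcher: Flat wooden webbing stretcher (paddle), 240 x 92 x 22 mm. Leave alone. Origin: under its middle.
- twine_spool: Upright spool of twine, diameter 68 mm, 78 mm high. Leave alone. Origin: centre of its underside.
- torpedo_level: Short aluminium spirit level 230 x 24 mm, 46 mm high. Leave alone. Origin: centre of its underside.
- glue_jar: Clear jar with white cap, diameter 68 mm, 95 mm high. Leave alone. Origin: centre of its underside.
Things that resemble listed ones, but are neither listed nor needed, are in the scene too. Of the things that look like the wedge, take the one that is farthest to the robot's right at the start.

How it is judged:
On the way:
1. the thin end of the wedge is in under the short foot, the wedge lying flat (horizontal distance between wedge_tip and short_leg below 0.02 m and angle between wedge's own z axis and vertical below 0.06 rad), for 0.1 s.
At the end, for the whole second after the job is handed in: Stool within 0.016 rad of level and at rest, its far foot bearing on the bench with over 0.8 N; the wedge lies flat (within 0.03 rad), released, under the short foot and carries over 1 N of it (angle between stool's own z axis and vertical below 0.016 rad and contact force between far_leg and anything else above 0.8 N and contact force between wedge and short_leg above 1 N and angle between wedge's own z axis and vertical below 0.03 rad and linear speed of each of stool, wedge below 0.01 m/s); the robot touches nothing.
It fails at once if the stool is shoved along the bench: a side foot shifts by more than 2 mm (distance of any of side_foot_a, side_foot_b from where it was at the start of the episode above 0.002 m).
It fails at once if the robot touches the stool with more than 2 N (contact force between any of the fingers, the arm and stool above 2 N).
It fails at once if the wedge is rammed against the stool with more than 18 N (contact force between wedge and stool above 18 N).
It fails at once if the tin of tacks tips, slides more than 30 mm or falls off the seat (angle between tack_tin's own z axis and vertical above 0.3 rad or distance of tack_tin from where it was at the start of the episode above 0.03 m).
It fails at once if another thing on the bench is moved by more than 15 mm (distance of any of stub_wedge, packing_slip, tack_hammer, webbing_stretcher, twine_spool, torpedo_level, glue_jar from where it was at the start of the episode above 0.015 m).
It also fails if it takes over 67 s, if anything falls off the work surface, if the arm or the gripper's body presses on something with over 40 N, if the wrist force passes 120 N, or if a joint passes its speed limit or range.

## Robot

A 6-joint arm with a two-finger parallel gripper is mounted at the origin on the work surface. World frame = base frame: x ahead of the robot, y to its left, z up, the work surface at z = 0. Lengths are in m, angles in rad, forces in N, time in s.
With the tool pointing down it reaches from about 0.275 to 0.975 m from the base axis. Payload 8.4 kg.
Tool frame: the origin (TCP) lies on the centre line of the jaws, within the pads' length; the fingertips stand 17 mm ahead of it and the grasp point (between the pads) lies 2 mm behind it (arm.finger_overhang is the distance from the TCP to the fingertips, in m); y points along the fingers, x is the direction in which the jaws open and shut, and the axes are right-handed (so a half turn about y gives the same grasp; the last joint's range is limited). The gripper opens to 92 mm and grips with 3 to 60 N. Pads are 20 mm wide; open, the fingers measure 128 mm over their backs; the gripper's body (75 mm by 189 mm) begins 69 mm behind the grasp point.
Start: joints at [1.326, 0.353, 1.633, -0, 1.155, -0.002], TCP at [0.15, 0.607, 0.232] pointing down, gripper open.
Joint ranges: [-2.63, 2.63], [-0.92, 2.1], [0.06, 2.66], [-1.3, 4.44], [0, 2.69], [-3.02, 3.02]. Speed limits (rad/s): [2.22, 2.22, 2.79, 3.14, 3.14, 3.14].

## Interface

Orientations are given as [roll, pitch, yaw] about the fixed x, y, z axes, in that order (R = Rz(yaw) Ry(pitch) Rx(roll)).
In Python, from workcell import arm, optics gives the robot as it stands.
- The arm moves only by the tool jog_arm, never from a script. Its arguments are lists of equal length, an entry for each row: "slide": the shift along the tool's x, y, z in cm, a list of three; "turn": the turn, a rotation vector about the tool's x, y, z in degrees, a list of three; "claw": the finger opening in cm, from 0 to 9.19. A call has 1 to 10 rows; each row shifts and turns the commanded pose from where the row before left it, along the tool's axes as they then stand; what a row does not reach is not made up. A row lasts 1/8 s, in which the tool goes at most 62.5 mm and 10.7 degrees, less where a joint would pass 70% of its speed; a pose out of reach is approached as far as the arm can. A call is refused whole if a number of a shift passes 6.25 or a number of a turn 10.7, either way. A call with a gripper value outside its range is refused whole. The fingers move at their own pace and stop on an object; "newtons" is the grip in N (left out, the last holds). Time passes only in rows, so rows that do not move let the fingers close. It gives the time, the measured TCP pose, the force and the opening at its end, in the units of the state.
- arm.get_state(): the state, without advancing time (a new reading comes with each control period).
- optics.get_image(name): name is "scene" or "top" or "wrist"; returns the picture (480x640x3 uint8, red, green, blue); there is no depth.
- optics.camera_params(name): a dict with "vertical_fov" (degrees; the focal length in pixels is half the picture's height over the tangent of half this angle, whatever the lens; pixels are square), "cx", "cy" (the principal point, pixels), "position" and "orientation" of the camera in the world; the wrist camera has in their place "mount" (4x4, takes a point from camera to tool coordinates, whose origin is the TCP and whose axes are the tool frame's). Camera axes: x right, y down, z forward; pixel columns grow to the right and rows downward; lengths in m; the calibration is good to about 2 mm. A picture is of the moment at which its call begins: read the wrist's pose just before it. camera_params takes no time and is no camera call.
- arm.hand_in(): hands the job in, once; it reports no verdict.
The state is a dict: "t": time; "q": joint angles; "joint_velocities": joint speeds; "tau": joint torques, N m; "tcp_pos": TCP position; "orientation": TCP orientation; "ft_force": force on the tool from outside, world axes, zero at the start; "moment": the same for the moment, N m; "width": finger opening in m.
Only numpy, scipy, OpenCV 4.12 (cv2) and the standard library are available. Lean on these libraries where they do the work, as an engineer would, in place of code of your own. Each camera call takes 0.05 s, during which the arm holds its last target. There are 200 camera calls.

## Working session

There is one attempt and no reset: what is moved stays moved. The work goes in short steps, Python scripts to look and compute and a tool call to move; the robot and the scene stay as the last step left them, time stands still between calls to the robot, and variables do not carry over. Pictures are saved under pics/ and viewed, about 8 in all and at most 12, crops included, and the job is handed in when it is done.

Besides the shell and the picture viewer there is one more tool, called after ">>>" in YAML: its name, and indented under it one key for each argument. jog_arm: Moves the arm, as the interface text tells. Its arguments: {"type":"object","properties":{"slide":{"type":"array"},"turn":{"type":"array"},"claw":{"type":"array"},"newtons":{"type":"number"}},"required":["slide","turn","claw"]}

```bash
ls; mkdir -p pics
cat > h.py <<'E'
import numpy as np, cv2
from workcell import arm, optics
from scipy.spatial.transform import Rotation as Ro
def cam(n,st=None):
    p=optics.camera_params(n); f=240/np.tan(np.radians(p['vertical_fov'])/2)
    if n=='wrist':
        M=np.array(p['mount']); R=Ro.from_euler('xyz',st['orientation']).as_matrix()
        return f,p['cx'],p['cy'],R@M[:3,3]+np.array(st['tcp_pos']),R@M[:3,:3]
    o=np.array(p['orientation']); R=Ro.from_euler('xyz',o).as_matrix() if o.size==3 else o
    return f,p['cx'],p['cy'],np.array(p['position']),R
def ray(c,u,v):
    f,cx,cy,t,R=c; d=R@np.array([(u-cx)/f,(v-cy)/f,1]); return t,d/np.linalg.norm(d)
def onz(c,u,v,z):
    t,d=ray(c,u,v); return t+d*(z-t[2])/d[2]
def proj(c,P):
    f,cx,cy,t,R=c; q=R.T@(np.array(P)-t); return f*q[0]/q[2]+cx,f*q[1]/q[2]+cy
def tri(c1,p1,c2,p2):
    a,d=ray(c1,*p1); b,e=ray(c2,*p2); s=np.linalg.lstsq(np.c_[d,-e],b-a,rcond=None)[0]
    return (a+s[0]*d+b+s[1]*e)/2, np.linalg.norm(a+s[0]*d-b-s[1]*e)
def snap(n,name):
    im=optics.get_image(n); cv2.imwrite('pics/'+name+'.png',im[:,:,::-1]); return im
E
python3 - <<'E'
from h import *
st=arm.get_state(); print(st)
for n in('scene','top','wrist'):print(n,optics.camera_params(n)); snap(n,n+'0')
E
```

```text
pics
{'t': 0.0, 'q': array([ 1.32558187e+00,  3.53647637e-01,  1.63413097e+00, -7.38623453e-06,
        1.15518488e+00, -2.36894908e-03]), 'joint_velocities': array([ 0.00145765,  0.00217599,  0.00034587, -0.00222438, -0.00041139,
       -0.000838  ]), 'tau': array([-2.00754090e-03, -5.93815005e+01, -3.34223592e+01,  6.96348399e-02,
        2.31749599e-02, -5.70145062e-05]), 'tcp_pos': array([0.15016063, 0.60621049, 0.23086535]), 'orientation': array([-1.57079983e+00,  1.37085043e-03,  1.32795380e+00]), 'ft_force': array([ 0.33571997,  0.80266145, -0.02573102]), 'moment': array([-0.05192722, -0.01017014, -0.01257098]), 'width': 0.09213692375837301}
scene {'vertical_fov': 52.207710875543114, 'cx': 318.4198733156864, 'cy': 235.47061166118922, 'position': array([1.37836487, 0.61467323, 1.02513192]), 'orientation': array([-2.29765633,  0.00672742,  2.18425487])}
top {'vertical_fov': 50.17887155934976, 'cx': 323.75690097213743, 'cy': 235.16857663375163, 'position': array([0.39484399, 0.03090962, 1.8095855 ]), 'orientation': array([-3.06466728,  0.01352259, -1.54839741])}
wrist {'vertical_fov': 63.7057203945751, 'cx': 314.40709020342314, 'cy': 237.7067885664545, 'mount': array([[ 9.99999376e-01, -3.66988832e-04, -1.05514149e-03,
         3.38596028e-04],
       [ 9.29955985e-04, -2.49895630e-01,  9.68272332e-01,
        -1.53115623e-01],
       [-6.19020380e-04, -9.68272709e-01, -2.49895133e-01,
         7.01167512e-02],
       [ 0.00000000e+00,  0.00000000e+00,  0.00000000e+00,
         1.00000000e+00]])}
```

View pics/top0.png

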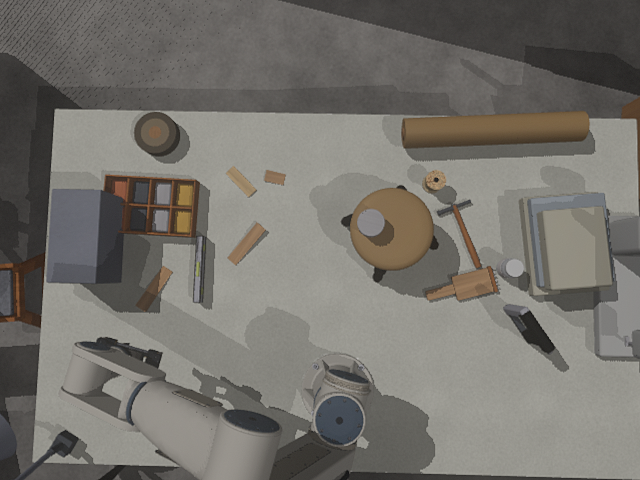

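View pics/scene0.png

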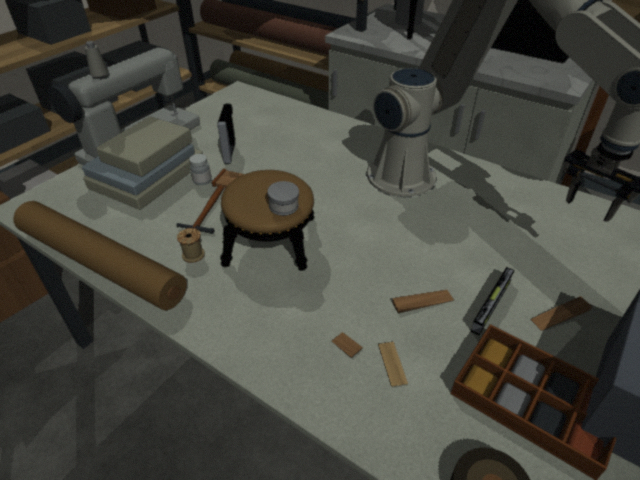

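Run:
```python
from h import *
t=cam('top'); s=cam('scene')
for n,p in dict(wedge=(248,243),we1=(231,262),we2=(265,225),decoy=(155,288),slip=(241,181),stub=(274,177),shortfoot=(346,221),far=(436,243),sidea=(401,187),sideb=(378,276),level=(198,268)).items(): print(n,onz(t,*p,0.01).round(3))
print('axis',tri(t,(392,229),s,(267,200)), 'tin',onz(t,370,222,.25))
for p in((392,304),(453,294)):print(onz(s,*p,.01).round(3))
a=cv2.imread('pics/top0.png')[205:285,210:310]; b=cv2.imread('pics/scene0.png')[270:330,380:470]
c=cv2.imread('pics/top0.png')[180:280,335:445];d=cv2.imread('pics/scene0.png')[175:275,200:330]
L=[cv2.resize(x,(400,300),interpolation=cv2.INTER_CUBIC) for x in(a,b,c,d)]
cv2.imwrite('pics/c1.png',np.vstack([np.hstack(L[:2]),np.hstack(L[2:])]))
```

```text
wedge [0.5   0.325 0.01 ]
we1 [0.431 0.382 0.01 ]
we2 [0.565 0.267 0.01 ]
decoy [0.334 0.646 0.01 ]
slip [0.72  0.357 0.01 ]
stub [0.737 0.24  0.01 ]
shortfoot [ 0.585 -0.019  0.01 ]
far [ 0.514 -0.336  0.01 ]
sidea [ 0.71  -0.211  0.01 ]
sideb [ 0.394 -0.134  0.01 ]
level [0.408 0.498 0.01 ]
axis (array([ 0.54537872, -0.16255667,  0.16021348]), np.float64(0.0023980078442900855)) tin [ 0.5579059  -0.08562362  0.25      ]
[0.563 0.274 0.01 ]
[0.436 0.394 0.01 ]
```

View pics/c1.png

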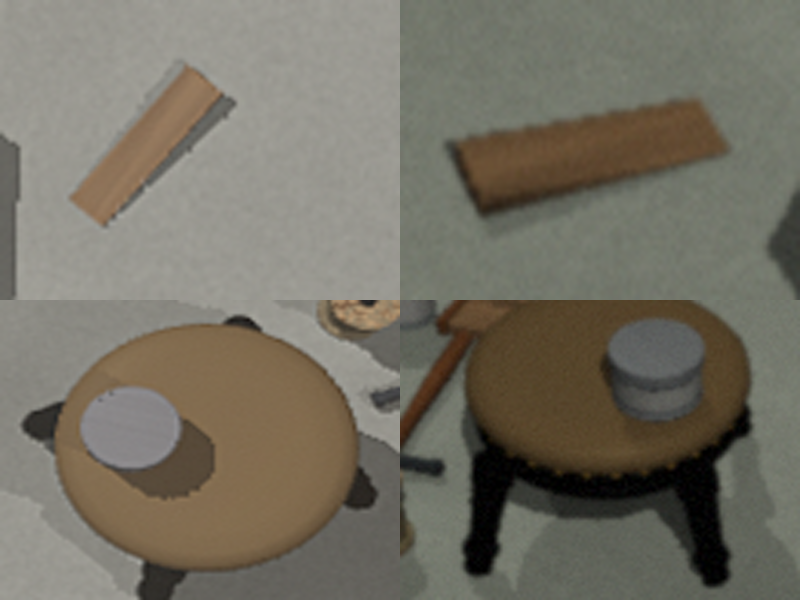

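The wedge is the rightmost of the look‑alikes, top view (248,243). Its thick end faces the stool, at (265,225). The short foot is at (346,221), on the tin's side, so the wedge needs turning by about 118°.

>>> jog_arm:
  slide:
    - [-2.2,0,-4.67]
    - [-2.2,0,-4.67]
    - [-2.2,0,-4.67]
    - [-2.2,0,-4.67]
    - [-2.2,0,-4.67]
    - [-2.2,0,-4.67]
    - [-2.2,0,-4.67]
    - [-2.2,0,-4.67]
    - [-2.2,0,-4.67]
    - [-2.2,0,-4.67]
  turn:
    - [0,0,0]
    - [0,0,0]
    - [0,0,0]
    - [0,0,0]
    - [0,0,0]
    - [0,0,0]
    - [0,0,0]
    - [0,0,0]
    - [0,0,0]
    - [0,0,0]
  claw: [9,9,9,9,8,7,7,7,7,7]

```text
t: 1.4
tcp_pos: [0.5518, 0.2795, 0.2314]
orientation: [-1.571, 0.0, 1.328]
ft_force: [-0.2, 0.4, -0.1]
width: 0.0703
```

>>> jog_arm:
  slide:
    - [0,0,0]
    - [0,0,0]
    - [0,0,0]
    - [0,0,0]
    - [0,0,0]
    - [0,0,0]
    - [0,0,0]
    - [0,0,0]
    - [0,0,0]
    - [0,0,0]
  turn:
    - [0,10.4,0]
    - [0,10.4,0]
    - [0,10.4,0]
    - [0,10.4,0]
    - [0,10.4,0]
    - [0,10.4,0]
    - [0,10.4,0]
    - [0,10.4,0]
    - [0,10.4,0]
    - [0,10.4,0]
  claw: [7,7,7,7,7,7,7,7,7,7]

```text
t: 2.65
tcp_pos: [0.5505, 0.2807, 0.2313]
orientation: [-1.571, 0.0, -0.493]
ft_force: [0.1, 0.1, -0.2]
width: 0.0703
```

>>> jog_arm:
  slide:
    - [0,0,0]
    - [0,0,0]
    - [0,0,0]
    - [0,0,0]
    - [0,0,0]
    - [0,0,0]
    - [0,0,0]
    - [0,0,0]
    - [0,0,0]
    - [0,0,0]
  turn:
    - [0,10.4,0]
    - [0,10.4,0]
    - [0,10.4,0]
    - [0,10.4,0]
    - [0,10.4,0]
    - [0,10.4,0]
    - [0,10.4,0]
    - [0,10.4,0]
    - [0,10.4,0]
    - [0,10.4,0]
  claw: [7,7,7,7,7,7,7,7,7,7]

```text
t: 3.9
tcp_pos: [0.5505, 0.2808, 0.2313]
orientation: [-1.571, -0.001, -2.308]
ft_force: [0.5, 0.1, -0.1]
width: 0.0698
```

Run:
```python
from h import *
st=arm.get_state();w=cam('wrist',st); im=snap('wrist','w1'); im2=snap('top','t1'); 
np.save('st1.npy',np.r_[st['tcp_pos'],st['orientation']])
print(st['t'],st['q'],st['tcp_pos'],st['orientation'],st['ft_force'])
h=cv2.cvtColor(im,cv2.COLOR_RGB2HSV); m=cv2.inRange(h,(5,60,50),(25,255,255)); m=cv2.morphologyEx(m,cv2.MORPH_OPEN,np.ones((3,3)))
for c in cv2.findContours(m,0,2)[0]:
    if cv2.contourArea(c)>300: r=cv2.approxPolyDP(c,6,True)[:,0]; print(cv2.contourArea(c),r.tolist(),[onz(w,*p,.01)[:2].round(3).tolist() for p in r])
```

```text
3.9 [ 4.69199094e-01  3.42708011e-01  1.64903029e+00 -3.58340988e-06
  1.15042972e+00  2.77747187e+00] [0.55049278 0.28075762 0.23129171] [-1.57099818e+00 -5.38812518e-04 -2.30827126e+00] [ 0.49117211  0.13503383 -0.08036241]
539.0 [[277, 451], [488, 453]] [[0.37, 0.504], [0.201, 0.324]]
669.0 [[518, 451], [593, 452], [593, 443], [523, 442]] [[0.18, 0.296], [0.119, 0.232], [0.13, 0.225], [0.186, 0.284]]
1117.0 [[501, 344], [492, 355], [510, 364], [520, 393], [510, 415], [507, 405], [499, 408], [521, 421], [526, 375], [516, 352]] [[0.307, 0.23], [0.303, 0.245], [0.281, 0.236], [0.243, 0.249], [0.227, 0.274], [0.24, 0.269], [0.243, 0.278], [0.212, 0.27], [0.258, 0.231], [0.289, 0.223]]
1249.5 [[130, 344], [114, 350], [103, 372], [108, 421], [129, 410], [119, 411], [109, 398], [119, 366], [137, 359]] [[0.577, 0.525], [0.584, 0.543], [0.574, 0.573], [0.529, 0.618], [0.523, 0.589], [0.53, 0.598], [0.548, 0.594], [0.567, 0.554], [0.56, 0.533]]
4873.0 [[0, 258], [13, 274], [0, 286], [0, 308], [16, 321], [126, 320], [72, 267], [48, 264], [54, 270], [36, 285]] [[0.729, 0.549], [0.71, 0.553], [0.711, 0.574], [0.696, 0.594], [0.676, 0.594], [0.598, 0.507], [0.674, 0.502], [0.693, 0.518], [0.685, 0.518], [0.687, 0.545]]
5625.0 [[327, 202], [287, 205], [300, 350], [334, 347]] [[0.549, 0.265], [0.573, 0.296], [0.448, 0.395], [0.426, 0.365]]
5320.0 [[68, 111], [73, 153], [197, 158], [195, 117]] [[0.773, 0.385], [0.746, 0.412], [0.664, 0.329], [0.69, 0.303]]
3666.0 [[239, 0], [203, 0], [163, 26], [189, 68], [253, 28]] [[0.731, 0.204], [0.752, 0.227], [0.762, 0.268], [0.723, 0.276], [0.707, 0.211]]
```

View pics/w1.png

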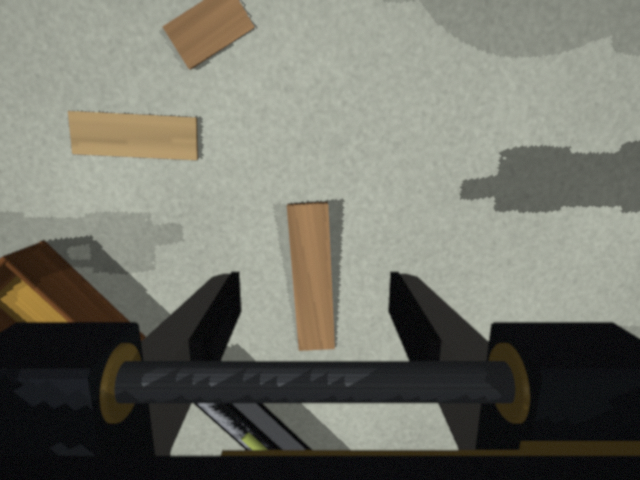

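The wedge shows at (287–334, 202–350), with the end at the top of the picture presumably the thick one. I'll check the end heights by triangulating between the wrist and top views.

Run:
```python
from h import *
s=np.load('st1.npy'); w=cam('wrist',dict(tcp_pos=s[:3],orientation=s[3:])); t=cam('top'); sc=cam('scene')
im=cv2.imread('pics/top0.png')[:,:,::-1]; h=cv2.cvtColor(np.ascontiguousarray(im),cv2.COLOR_RGB2HSV)
m=cv2.inRange(h,(5,70,60),(25,255,255)); q=np.zeros_like(m); q[205:280,215:280]=m[205:280,215:280]
c=max(cv2.findContours(q,0,2)[0],key=cv2.contourArea); T=cv2.approxPolyDP(c,4,True)[:,0]; print(T.tolist(),cv2.minAreaRect(c))
W={'e1a':(327,202),'e1b':(287,205),'e2b':(300,350),'e2a':(334,347)}
for k,p in W.items():
    g=onz(w,*p,.01); j=min(T,key=lambda x:np.hypot(*(np.array(proj(t,g))-x))); X,e=tri(w,p,t,tuple(map(float,j))); print(k,j,X.round(4),round(e,4))
h=cv2.cvtColor(cv2.imread('pics/scene0.png'),cv2.COLOR_BGR2HSV); m=cv2.inRange(h,(5,90,50),(25,255,255)); q=np.zeros_like(m); q[270:330,380:470]=m[270:330,380:470]
c=max(cv2.findContours(q,0,2)[0],key=cv2.contourArea); S=cv2.approxPolyDP(c,3,True)[:,0]; print(S.tolist())
for k,p in W.items():
    g=onz(w,*p,.01); j=min(S,key=lambda x:np.hypot(*(np.array(proj(sc,g))-x))); X,e=tri(w,p,sc,tuple(map(float,j))); print(k,j,X.round(4),round(e,4))
for z1,z2 in((.0185,.002),(.002,.0185)):
    P=[onz(w,*W[k],z) for k,z in(('e1a',z1),('e1b',z1),('e2b',z2),('e2a',z2))]
    a=(P[0]+P[1])/2;b=(P[2]+P[3])/2; print('butt',a.round(4),'tip',b.round(4),'len',np.linalg.norm((a-b)[:2]),'w',np.linalg.norm(P[0]-P[1]),np.linalg.norm(P[2]-P[3]),'ang',np.degrees(np.arctan2(*(b-a)[1::-1])))
```

```text
[[259, 224], [228, 257], [235, 264], [265, 230]] ((246.10894775390625, 243.37232971191406), (11.390130996704102, 46.20947265625), 40.46222686767578)
e1a [265 230] [0.5477 0.2666 0.0017] 0.0012
e1b [259 224] [ 0.5707  0.2959 -0.0146] 0.0088
e2b [228 257] [0.4489 0.3935 0.012 ] 0.0008
e2a [235 264] [0.4244 0.3676 0.0059] 0.0022
[[452, 298], [444, 290], [394, 298], [393, 302], [398, 311]]
e1a [394 298] [0.5479 0.2678 0.0154] 0.0069
e1b [398 311] [0.5725 0.2975 0.0059] 0.0012
e2b [452 298] [0.4461 0.3969 0.0045] 0.0003
e2a [444 290] [ 4.239e-01  3.667e-01 -2.000e-04] 0.0057
butt [0.562  0.2797 0.0185] tip [0.4336 0.383  0.002 ] len 0.16478020310314162 w 0.03838036717306912 0.03772691480042839 ang 141.18015935486264
butt [0.5602 0.2818 0.002 ] tip [0.4409 0.3766 0.0185] len 0.1523436322714272 w 0.040111136921686684 0.03609902270221286 ang 141.51852259983298
```

>>> jog_arm:
  slide:
    - [0,0,0]
    - [-0.65,4,-0.52]
    - [0,4,0]
    - [0,4,0]
    - [0,4,0]
    - [0,3,0]
    - [0,1.6,0]
    - [0,0.6,0]
    - [0,0,0]
  turn:
    - [0,-3.4,0]
    - [0,0,0]
    - [0,0,0]
    - [0,0,0]
    - [0,0,0]
    - [0,0,0]
    - [0,0,0]
    - [0,0,0]
    - [0,0,0]
  claw: [7,7,7,7,7,7,7,7,7]

```text
t: 5.12
tcp_pos: [0.551, 0.2894, 0.0201]
orientation: [-1.571, 0.001, -2.242]
ft_force: [-0.7, 0.5, 0.4]
width: 0.0699
```

>>> jog_arm:
  slide:
    - [0,0,0]
    - [0,0,0]
    - [0,0,0]
    - [0,0,0]
    - [0,0,0]
    - [0,0,0]
  turn:
    - [0,0,0]
    - [0,0,0]
    - [0,0,0]
    - [0,0,0]
    - [0,0,0]
    - [0,0,0]
  claw: [3,3,3,3,3,3]
  newtons: 25

```text
t: 5.88
tcp_pos: [0.5509, 0.2893, 0.02]
orientation: [-1.571, 0.0, -2.243]
ft_force: [-1.1, -0.3, 5.7]
width: 0.0397
```

>>> jog_arm:
  slide:
    - [0,-2,0]
    - [0,-4,0]
    - [0,-4,0]
    - [0,0,0]
    - [0,0,0]
    - [0,0,0]
    - [0,0,0]
    - [0,0,0]
    - [0,0,0]
    - [0,0,0]
  turn:
    - [0,0,0]
    - [0,0,0]
    - [0,0,0]
    - [0,-10.5,0]
    - [0,-10.5,0]
    - [0,-10.5,0]
    - [0,-10.5,0]
    - [0,-10.5,0]
    - [0,-10.5,0]
    - [0,-10.5,0]
  claw: [3,3,3,3,3,3,3,3,3,3]

```text
t: 7.12
tcp_pos: [0.5507, 0.2892, 0.1207]
orientation: [-1.57, -0.0, -0.954]
ft_force: [1.1, 0.0, -0.2]
width: 0.0398
```

>>> jog_arm:
  slide:
    - [0,0,0]
    - [0,0,0]
    - [0,0,0]
    - [0,0,0]
    - [3.5,0,-3.0]
    - [3.5,0,-3.0]
    - [3.5,0,-3.7]
    - [0,0,0]
    - [0,0,0]
  turn:
    - [0,-10.5,0]
    - [0,-10.5,0]
    - [0,-10.5,0]
    - [0,-10.5,0]
    - [0,0,0]
    - [0,0,0]
    - [0,0,0]
    - [0,0,0]
    - [0,0,0]
  claw: [3,3,3,3,3,3,3,3,3]

```text
t: 8.25
tcp_pos: [0.6309, 0.1711, 0.1202]
orientation: [-1.57, 0.0, -0.228]
ft_force: [-0.1, 0.6, -0.4]
width: 0.0393
```

Run:
```python
from h import *
st=arm.get_state(); im=snap('wrist','w2'); snap('top','t2'); np.save('st2.npy',np.r_[st['tcp_pos'],st['orientation']])
print(st['t'],st['tcp_pos'],st['orientation'],st['ft_force'],st['width'])
```

```text
8.25 [0.63089964 0.1711117  0.12016584] [-1.57045989e+00  1.14384161e-04 -2.27972593e-01] [-0.06562153  0.55202514 -0.393591  ] 0.0393180386342137
```

View pics/w2.png

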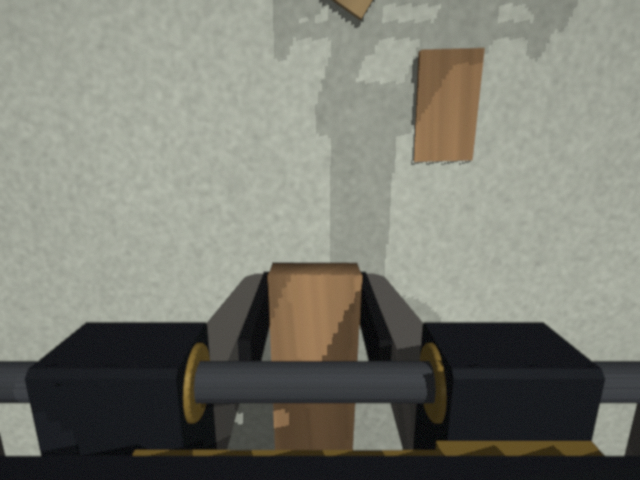

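The wrist picture shows the wedge gripped straight, with its butt edge centred at x≈315. The stool lies behind the gripper and can't be seen from here. I'll measure the feet in the top and scene views instead.

```bash
python3 - <<'E'
from h import *
t=cam('top'); s=cam('scene')
im=cv2.imread('pics/top0.png'); g=im.max(2)
for (u,v,n) in((346,221,'short'),(378,273,'sideb'),(434,243,'far'),(401,188,'sidea')):
    sub=g[v-16:v+17,u-16:u+17]; m=(sub<62).astype(np.uint8); k,l,stt,ce=cv2.connectedComponentsWithStats(m); i=1+np.argmax(stt[1:,4]); ys,xs=np.nonzero(l==i)
    C=np.array([392,229]); p=np.c_[xs+u-16,ys+v-16]; d=p-C; r=np.hypot(*d.T); o=p[r>r.max()-4].mean(0); print(n,sub.min(),len(p),'outer px',o,'rmax',r.max(),'world',onz(t,*(o+(o-C)/np.hypot(*(o-C))*2),.006).round(4))
im=cv2.imread('pics/scene0.png'); g=im.max(2)
for u,v,n in((302,262,'short'),(226,260,'sidea')):
    sub=g[v-14:v+15,u-14:u+15]; m=(sub<30).astype(np.uint8);k,l,stt,ce=cv2.connectedComponentsWithStats(m); i=1+np.argmax(stt[1:,4]); ys,xs=np.nonzero(l==i)
    yb=ys.max(); xx=xs[ys>=yb-2]; print(n,'bottom px',xx.mean()+u-14,yb+v-14,xs[ys>=yb-6].min()+u-14,xs[ys>=yb-6].max()+u-14,onz(s,xx.mean()+u-14,yb+v-14,0.003).round(4))
A=cv2.resize(cv2.imread('pics/top0.png')[195:285,325:445],(800,600),interpolation=cv2.INTER_CUBIC); A=cv2.convertScaleAbs(A,alpha=1.6); cv2.imwrite('pics/c2.png',A)
B=cv2.imread('pics/scene0.png')[215:285,210:320]
E
python3 - <<'E'
import cv2,numpy as np
a=cv2.imread('pics/c2.png'); b=cv2.imread('pics/scene0.png')[200:280,205:325]
a=cv2.resize(a,(400,300)); b=cv2.convertScaleAbs(cv2.resize(b,(400,267),interpolation=cv2.INTER_CUBIC),alpha=2)
cv2.imwrite('pics/c3.png',np.vstack([cv2.resize(a,(800,600))[:300],cv2.resize(b,(800,534))[234:534]]))
E
```

```text
short 38 80 outer px [344.14705882 220.61764706] rmax 50.80354318352215 world [ 0.5875 -0.0055  0.006 ]
sideb 37 118 outer px [376.55172414 278.79310345] rmax 54.405882034941776 world [ 0.3774 -0.1279  0.006 ]
far 33 75 outer px [435.32352941 244.85294118] rmax 48.46648326421054 world [ 0.5053 -0.3409  0.006 ]
sidea 34 18 outer px [401.16666667 186.94444444] rmax 44.384682042344295 world [ 0.7177 -0.2138  0.006 ]
short bottom px 301.55555555555554 269 296 306 [ 0.5908 -0.0084  0.003 ]
sidea bottom px 225.0 266 222 229 [ 0.7093 -0.2007  0.003 ]
```

View pics/c3.png

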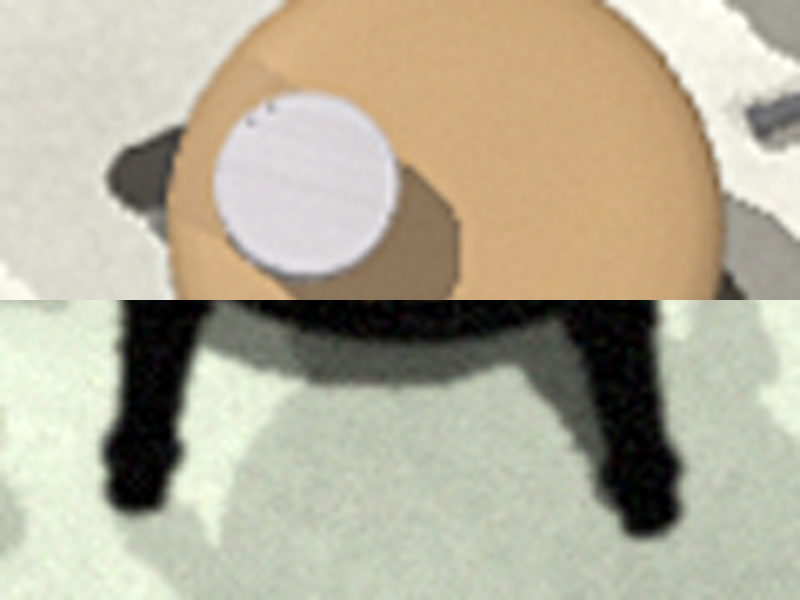

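>>> jog_arm:
  slide:
    - [0,0,0]
    - [0.27,3,0]
    - [0,3,0]
    - [0,2.5,0]
    - [0,1,0]
    - [0,0.3,0]
    - [0,0.2,0]
    - [0,0,0]
  turn:
    - [0,1,0]
    - [0,0,0]
    - [0,0,0]
    - [0,0,0]
    - [0,0,0]
    - [0,0,0]
    - [0,0,0]
    - [0,0,0]
  claw: [3,3,3,3,3,3,3,3]

```text
t: 9.35
tcp_pos: [0.6342, 0.1705, 0.0204]
orientation: [-1.57, -0.001, -0.245]
ft_force: [-0.5, 1.1, -1.2]
width: 0.0397
```

>>> jog_arm:
  slide:
    - [0,0,0]
    - [0,0,0]
    - [0,0,0]
    - [0,-0.2,0]
    - [0,0,0]
  turn:
    - [0,0,0]
    - [0,0,0]
    - [0,0,0]
    - [0,0,0]
    - [0,0,0]
  claw: [5,5,5,5,5]

```text
t: 9.98
tcp_pos: [0.6339, 0.1704, 0.0218]
orientation: [-1.571, -0.0, -0.245]
ft_force: [-0.6, 0.2, 0.3]
width: 0.0499
```

Run:
```python
from h import *
s=cam('scene'); st=arm.get_state(); print(st['tcp_pos'],st['orientation'],st['ft_force'])
im=snap('scene','s2'); tp=snap('top','t3')
print('pred tip scene',proj(s,np.r_[np.array(st['tcp_pos'])[:2]-.15*np.array([.2436,.9699]),.002]))
a=cv2.resize(im[180:330,230:430],(800,600),interpolation=cv2.INTER_CUBIC)[:,:,::-1]; cv2.imwrite('pics/c4.png',cv2.convertScaleAbs(a,alpha=1.7))
```

```text
[0.6339047  0.17041248 0.02183084] [-1.57063119e+00 -3.32824648e-04 -2.44537221e-01] [-0.55815201  0.22276821  0.3364671 ]
pred tip scene (np.float64(309.4951407562094), np.float64(275.29549896589486))
```

View pics/c4.png

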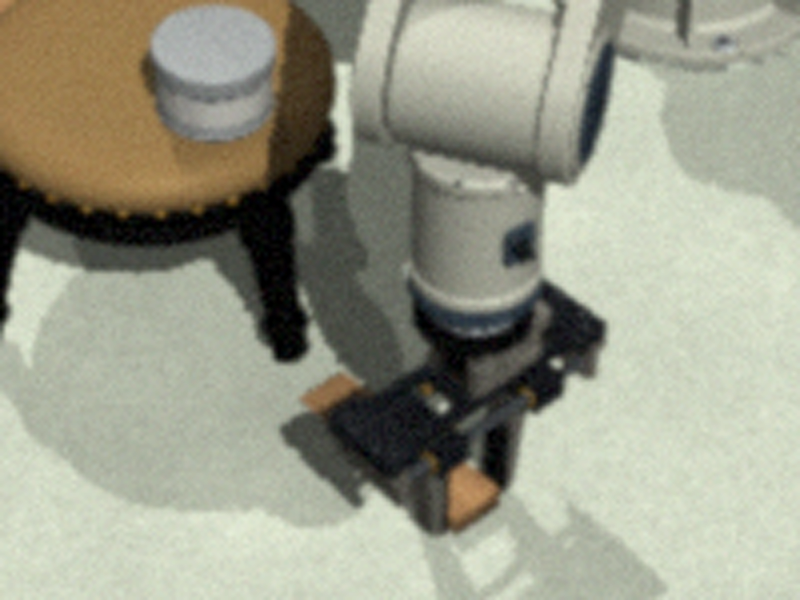

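Run:
```python
from h import *
s=cam('scene'); u=np.array([.2436,.9699]); n=np.array([u[1],-u[0]]); ax=np.array([.5475,-.172])
for k,p,z in(('tipL',(305.5,280),.001),('tipR',(315.5,273.75),.001),('foot bottom',(301.5,269),.002),('footmid',(302,266),.008)):
    P=onz(s,*p,z)[:2]-ax; print(k,'s',round(P@u,4),'lat',round(P@n,4))
for P in((.5836,-.0285,0),(.590,-.002,.006)): print(proj(s,P))
P=np.array([.6339,.1704])-ax; print('tcp',P@u,P@n)
```

```text
tipL s 0.2091 lat 0.0203
tipR s 0.2091 lat -0.0173
foot bottom s 0.1684 lat 0.0017
footmid s 0.1645 lat -0.0036
(np.float64(297.57118435326083), np.float64(265.4849916816994))
(np.float64(303.45748231437295), np.float64(269.0024220046912))
tcp 0.3531408 0.00039072000000003166
```

>>> jog_arm:
  slide:
    - [0,0,0.5]
    - [0,0,0]
    - [0,0,0]
    - [0,0,0]
    - [0,0,0]
    - [0,0,0]
  turn:
    - [0,0,0]
    - [0,0,0]
    - [0,0,0]
    - [0,0,0]
    - [0,0,0]
    - [0,0,0]
  claw: [5,3,3,3,3,3]
  newtons: 18

```text
t: 10.82
tcp_pos: [0.6349, 0.1752, 0.0216]
orientation: [-1.571, 0.0, -0.245]
ft_force: [0.6, 0.5, 0.1]
width: 0.0399
```

>>> jog_arm:
  slide:
    - [0,0,-0.7]
    - [0,0,-0.8]
    - [0,0,-0.8]
    - [0,0,-0.5]
    - [0,0,-0.4]
    - [0,0,-0.3]
    - [0,0,-0.2]
    - [0,0,0]
  turn:
    - [0,0,0]
    - [0,0,0]
    - [0,0,0]
    - [0,0,0]
    - [0,0,0]
    - [0,0,0]
    - [0,0,0]
    - [0,0,0]
  claw: [3,3,3,3,3,3,3,3]

```text
t: 11.82
tcp_pos: [0.6259, 0.1392, 0.0216]
orientation: [-1.571, 0.0, -0.245]
ft_force: [0.3, -0.4, -0.2]
width: 0.0398
```

>>> jog_arm:
  slide:
    - [0,0,-0.15]
    - [0,0,-0.15]
    - [0,0,-0.15]
    - [0,0,-0.15]
    - [0,0,0]
  turn:
    - [0,0,0]
    - [0,0,0]
    - [0,0,0]
    - [0,0,0]
    - [0,0,0]
  claw: [3,3,3,3,3]

```text
t: 12.45
tcp_pos: [0.6247, 0.1336, 0.0217]
orientation: [-1.57, -0.0, -0.245]
ft_force: [0.4, 1.0, -1.3]
width: 0.0398
```

>>> jog_arm:
  slide:
    - [0,0,-0.1]
    - [0,0,-0.1]
    - [0,0,-0.1]
    - [0,0,-0.1]
    - [0,0,0]
  turn:
    - [0,0,0]
    - [0,0,0]
    - [0,0,0]
    - [0,0,0]
    - [0,0,0]
  claw: [3,3,3,3,3]

```text
t: 13.08
tcp_pos: [0.6236, 0.1295, 0.0216]
orientation: [-1.571, -0.0, -0.245]
ft_force: [0.8, 3.2, 0.1]
width: 0.0396
```

>>> jog_arm:
  slide:
    - [0,0,-0.1]
    - [0,0,-0.1]
    - [0,0,-0.1]
    - [0,0,-0.1]
    - [0,0,0]
  turn:
    - [0,0,0]
    - [0,0,0]
    - [0,0,0]
    - [0,0,0]
    - [0,0,0]
  claw: [3,3,3,3,3]

```text
t: 13.7
tcp_pos: [0.6225, 0.1256, 0.0216]
orientation: [-1.571, 0.0, -0.245]
ft_force: [1.3, 3.2, 0.0]
width: 0.0397
```

>>> jog_arm:
  slide:
    - [0,0,-0.1]
    - [0,0,-0.1]
    - [0,0,-0.1]
    - [0,0,-0.1]
    - [0,0,-0.1]
    - [0,0,0]
  turn:
    - [0,0,0]
    - [0,0,0]
    - [0,0,0]
    - [0,0,0]
    - [0,0,0]
    - [0,0,0]
  claw: [3,3,3,3,3,3]

```text
t: 14.45
tcp_pos: [0.6213, 0.1207, 0.0215]
orientation: [-1.571, 0.0, -0.245]
ft_force: [0.5, 1.4, -0.1]
width: 0.0395
```

>>> jog_arm:
  slide:
    - [0,0,-0.1]
    - [0,0,-0.1]
    - [0,0,-0.1]
    - [0,0,-0.1]
    - [0,0,-0.1]
    - [0,0,0]
  turn:
    - [0,0,0]
    - [0,0,0]
    - [0,0,0]
    - [0,0,0]
    - [0,0,0]
    - [0,0,0]
  claw: [3,3,3,3,3,3]

```text
t: 15.2
tcp_pos: [0.6201, 0.1159, 0.0216]
orientation: [-1.571, 0.0, -0.245]
ft_force: [0.3, 2.5, 0.4]
width: 0.0397
```

>>> jog_arm:
  slide:
    - [0,0,-0.1]
    - [0,0,-0.1]
    - [0,0,-0.1]
    - [0,0,-0.1]
    - [0,0,0]
  turn:
    - [0,0,0]
    - [0,0,0]
    - [0,0,0]
    - [0,0,0]
    - [0,0,0]
  claw: [3,3,3,3,3]

```text
t: 15.82
tcp_pos: [0.6192, 0.112, 0.0216]
orientation: [-1.571, 0.0, -0.245]
ft_force: [0.9, 2.3, -0.4]
width: 0.0397
```

>>> jog_arm:
  slide:
    - [0,0,-0.1]
    - [0,0,-0.1]
    - [0,0,-0.1]
    - [0,0,-0.1]
    - [0,0,-0.1]
    - [0,0,0]
  turn:
    - [0,0,0]
    - [0,0,0]
    - [0,0,0]
    - [0,0,0]
    - [0,0,0]
    - [0,0,0]
  claw: [3,3,3,3,3,3]

```text
t: 16.58
tcp_pos: [0.6179, 0.1071, 0.0216]
orientation: [-1.571, 0.0, -0.245]
ft_force: [0.6, 1.4, 0.2]
width: 0.0398
```

>>> jog_arm:
  slide:
    - [0,0,-0.1]
    - [0,0,-0.1]
    - [0,0,-0.1]
    - [0,0,-0.1]
    - [0,0,0]
  turn:
    - [0,0,0]
    - [0,0,0]
    - [0,0,0]
    - [0,0,0]
    - [0,0,0]
  claw: [3,3,3,3,3]

```text
t: 17.2
tcp_pos: [0.617, 0.1032, 0.0216]
orientation: [-1.571, 0.0, -0.245]
ft_force: [0.3, 2.5, -0.6]
width: 0.0401
```

>>> jog_arm:
  slide:
    - [0,0,-0.1]
    - [0,0,-0.1]
    - [0,0,-0.1]
    - [0,0,-0.1]
    - [0,0,0]
  turn:
    - [0,0,0]
    - [0,0,0]
    - [0,0,0]
    - [0,0,0]
    - [0,0,0]
  claw: [3,3,3,3,3]

```text
t: 17.82
tcp_pos: [0.616, 0.0994, 0.0216]
orientation: [-1.571, 0.0, -0.245]
ft_force: [-0.6, 0.8, -1.5]
width: 0.0397
```

Run:
```python
from h import *
im=snap('scene','s3'); a=cv2.imread('pics/scene0.png'); t=snap('top','t4'); 
# tin / pad motion as tilt gauge
st=arm.get_state(); print(st['t'],st['tcp_pos'],st['ft_force'])
g0=cv2.cvtColor(a,cv2.COLOR_BGR2GRAY)[165:225,215:320].astype(np.float32); g1=cv2.cvtColor(im,cv2.COLOR_RGB2GRAY)[165:225,215:320].astype(np.float32)
print(cv2.phaseCorrelate(g0[15:50,45:85],g1[15:50,45:85],cv2.createHanningWindow((40,35),cv2.CV_32F)))
```

```text
17.925 [0.61598478 0.09936461 0.02155793] [ 0.02208892  0.70267498 -0.65945179]
((-1.357479198096577, -2.1738843531650076), 0.7195519030094146)
```

>>> jog_arm:
  slide:
    - [0,0,-0.1]
    - [0,0,-0.1]
    - [0,0,-0.1]
    - [0,0,-0.1]
    - [0,0,0]
  turn:
    - [0,0,0]
    - [0,0,0]
    - [0,0,0]
    - [0,0,0]
    - [0,0,0]
  claw: [3,3,3,3,3]

```text
t: 18.55
tcp_pos: [0.615, 0.0955, 0.0216]
orientation: [-1.571, 0.0, -0.245]
ft_force: [1.2, 1.1, -0.7]
width: 0.0402
```

>>> jog_arm:
  slide:
    - [0,0,-0.1]
    - [0,0,-0.1]
    - [0,0,-0.1]
    - [0,0,-0.1]
  turn:
    - [0,0,0]
    - [0,0,0]
    - [0,0,0]
    - [0,0,0]
  claw: [3,3,3,3]

```text
t: 19.05
tcp_pos: [0.6141, 0.0917, 0.0216]
orientation: [-1.571, -0.0, -0.245]
ft_force: [1.5, 2.2, -0.4]
width: 0.0399
```

>>> jog_arm:
  slide:
    - [0,0,-0.1]
    - [0,0,-0.1]
    - [0,0,-0.1]
  turn:
    - [0,0,0]
    - [0,0,0]
    - [0,0,0]
  claw: [3,3,3]

```text
t: 19.42
tcp_pos: [0.6134, 0.0888, 0.0216]
orientation: [-1.571, -0.0, -0.245]
ft_force: [0.5, 2.7, -0.5]
width: 0.0399
```

>>> jog_arm:
  slide:
    - [0,0,-0.1]
    - [0,0,-0.1]
    - [0,0,-0.1]
  turn:
    - [0,0,0]
    - [0,0,0]
    - [0,0,0]
  claw: [3,3,3]

```text
t: 19.8
tcp_pos: [0.6126, 0.0859, 0.0216]
orientation: [-1.571, 0.0, -0.245]
ft_force: [-0.0, 2.4, -1.0]
width: 0.0398
```

>>> jog_arm:
  slide:
    - [0,0,-0.1]
    - [0,0,-0.1]
    - [0,0,-0.1]
  turn:
    - [0,0,0]
    - [0,0,0]
    - [0,0,0]
  claw: [3,3,3]

```text
t: 20.18
tcp_pos: [0.6119, 0.083, 0.0216]
orientation: [-1.571, 0.0, -0.245]
ft_force: [0.6, 2.6, -0.5]
width: 0.0396
```

>>> jog_arm:
  slide:
    - [0,0,-0.1]
    - [0,0,-0.1]
    - [0,0,-0.1]
  turn:
    - [0,0,0]
    - [0,0,0]
    - [0,0,0]
  claw: [3,3,3]

```text
t: 20.55
tcp_pos: [0.6112, 0.0801, 0.0216]
orientation: [-1.571, -0.0, -0.245]
ft_force: [1.2, 2.7, -0.5]
width: 0.0398
```

>>> jog_arm:
  slide:
    - [0,0,-0.1]
    - [0,0,-0.1]
    - [0,0,-0.1]
  turn:
    - [0,0,0]
    - [0,0,0]
    - [0,0,0]
  claw: [3,3,3]

```text
t: 20.92
tcp_pos: [0.6105, 0.0771, 0.0216]
orientation: [-1.571, 0.0, -0.245]
ft_force: [0.5, 2.1, -0.7]
width: 0.0396
```

>>> jog_arm:
  slide:
    - [0,0,-0.1]
    - [0,0,-0.1]
    - [0,0,-0.1]
  turn:
    - [0,0,0]
    - [0,0,0]
    - [0,0,0]
  claw: [3,3,3]

```text
t: 21.3
tcp_pos: [0.6098, 0.0742, 0.0216]
orientation: [-1.571, -0.0, -0.245]
ft_force: [-0.0, 1.7, -1.3]
width: 0.0397
```

>>> jog_arm:
  slide:
    - [0,0,-0.1]
    - [0,0,-0.1]
    - [0,0,-0.1]
  turn:
    - [0,0,0]
    - [0,0,0]
    - [0,0,0]
  claw: [3,3,3]

```text
t: 21.68
tcp_pos: [0.609, 0.0713, 0.0216]
orientation: [-1.571, 0.0, -0.245]
ft_force: [0.4, 1.2, -1.6]
width: 0.0399
```

>>> jog_arm:
  slide:
    - [0,0,-0.1]
    - [0,0,-0.1]
    - [0,0,-0.1]
  turn:
    - [0,0,0]
    - [0,0,0]
    - [0,0,0]
  claw: [3,3,3]

```text
t: 22.05
tcp_pos: [0.6083, 0.0684, 0.0216]
orientation: [-1.571, 0.0, -0.245]
ft_force: [0.7, 1.6, -0.1]
width: 0.0399
```

Run:
```python
from h import *
im=snap('scene','s5'); tp=snap('top','t5'); st=arm.get_state(); print(st['t'],st['tcp_pos'],st['ft_force'])
def gr(f): return cv2.cvtColor(cv2.imread('pics/'+f),cv2.COLOR_BGR2GRAY).astype(np.float32)
W=cv2.createHanningWindow((40,35),cv2.CV_32F)
for f in('s2.png','s3.png','s5.png'): print(f,cv2.phaseCorrelate(gr('scene0.png')[180:215,260:300],gr(f)[180:215,260:300],W))
a=cv2.resize(im[170:320,200:400],(800,600),interpolation=cv2.INTER_CUBIC)[:,:,::-1]; cv2.imwrite('pics/c5.png',cv2.convertScaleAbs(a,alpha=1.7))
```

```text
22.15 [0.60820957 0.06830207 0.02154701] [-0.22038361  0.99025687 -0.59677536]
s2.png ((0.08965410982449384, -0.08452951702075495), 0.9758640441629621)
s3.png ((-1.357479198096577, -2.1738843531650076), 0.7195519030094146)
s5.png ((-2.8865462162305775, -3.6259403240901165), 0.5851071616013844)
```

View pics/c5.png

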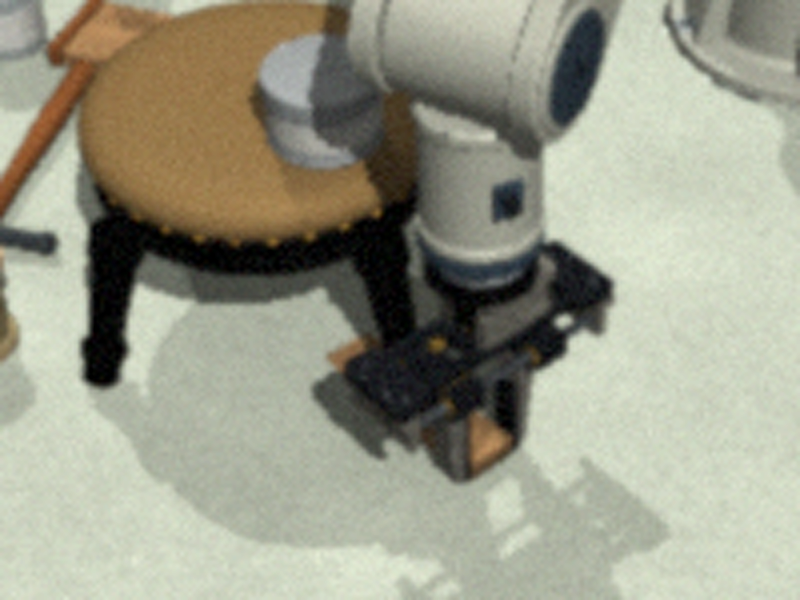

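The wedge is under the short foot, the tin is standing, and the gripper clears the leg. I'll keep easing the wedge in.

>>> jog_arm:
  slide:
    - [0,0,-0.1]
    - [0,0,-0.1]
    - [0,0,-0.1]
  turn:
    - [0,0,0]
    - [0,0,0]
    - [0,0,0]
  claw: [3,3,3]

```text
t: 22.52
tcp_pos: [0.6076, 0.0655, 0.0216]
orientation: [-1.571, 0.0, -0.245]
ft_force: [1.5, 1.7, -0.7]
width: 0.04
```

>>> jog_arm:
  slide:
    - [0,0,-0.1]
    - [0,0,-0.1]
    - [0,0,-0.1]
  turn:
    - [0,0,0]
    - [0,0,0]
    - [0,0,0]
  claw: [3,3,3]

```text
t: 22.9
tcp_pos: [0.6068, 0.0626, 0.0216]
orientation: [-1.571, 0.0, -0.245]
ft_force: [0.1, 1.6, -1.4]
width: 0.0397
```

>>> jog_arm:
  slide:
    - [0,0,-0.1]
    - [0,0,-0.1]
    - [0,0,-0.1]
  turn:
    - [0,0,0]
    - [0,0,0]
    - [0,0,0]
  claw: [3,3,3]

```text
t: 23.28
tcp_pos: [0.6061, 0.0597, 0.0216]
orientation: [-1.571, 0.0, -0.245]
ft_force: [0.8, 2.0, -1.6]
width: 0.0401
```

>>> jog_arm:
  slide:
    - [0,0,-0.1]
    - [0,0,-0.1]
    - [0,0,-0.1]
  turn:
    - [0,0,0]
    - [0,0,0]
    - [0,0,0]
  claw: [3,3,3]

```text
t: 23.65
tcp_pos: [0.6054, 0.0569, 0.0216]
orientation: [-1.571, -0.0, -0.245]
ft_force: [0.5, 3.1, -1.0]
width: 0.0397
```

>>> jog_arm:
  slide:
    - [0,0,-0.1]
    - [0,0,-0.1]
  turn:
    - [0,0,0]
    - [0,0,0]
  claw: [3,3]

```text
t: 23.9
tcp_pos: [0.605, 0.055, 0.0216]
orientation: [-1.571, -0.0, -0.245]
ft_force: [1.7, 4.2, -1.2]
width: 0.0397
```

>>> jog_arm:
  slide:
    - [0,0,-0.1]
  turn:
    - [0,0,0]
  claw: [3]

```text
t: 24.02
tcp_pos: [0.6048, 0.054, 0.0216]
orientation: [-1.571, -0.0, -0.245]
ft_force: [1.0, 3.5, -3.0]
width: 0.0397
```

>>> jog_arm:
  slide:
    - [0,0,-0.1]
  turn:
    - [0,0,0]
  claw: [3]

```text
t: 24.15
tcp_pos: [0.6045, 0.0531, 0.0216]
orientation: [-1.571, -0.0, -0.245]
ft_force: [0.6, 4.9, -2.9]
width: 0.0398
```

>>> jog_arm:
  slide:
    - [0,0,-0.08]
  turn:
    - [0,0,0]
  claw: [3]

```text
t: 24.28
tcp_pos: [0.6043, 0.0523, 0.0216]
orientation: [-1.571, -0.0, -0.245]
ft_force: [2.0, 4.7, -2.6]
width: 0.0401
```

Run:
```python
from h import *
im=snap('scene','s6'); 
for i in range(3): f=arm.get_state(); print(f['t'],f['tcp_pos'],f['ft_force'],f['ft_force'][:2]@[.2436,.9699]); optics.get_image('top')
def gr(f): return cv2.cvtColor(cv2.imread('pics/'+f),cv2.COLOR_BGR2GRAY).astype(np.float32)
W=cv2.createHanningWindow((24,24),cv2.CV_32F)
for n,(u,v) in dict(sidea=(225,258)).items():
  for f in('s5.png','s6.png'): print(n,f,cv2.phaseCorrelate(gr('s2.png')[v-12:v+12,u-12:u+12],gr(f)[v-12:v+12,u-12:u+12],W))
```

```text
24.325 [0.60426218 0.05219593 0.02155469] [ 1.49168861  4.18314913 -2.67656674] 4.420611687158024
24.375 [0.60424512 0.05219459 0.02157598] [ 1.89127698  4.9218548  -2.4859805 ] 5.2344220388700675
24.425 [0.60425722 0.05219717 0.02155714] [ 1.6254475   5.07314975 -2.31831434] 5.316406956314875
sidea s5.png ((0.019300955874186343, 0.37103665148919696), 0.8458447845445739)
sidea s6.png ((-0.11081588496729111, 0.05268972551054141), 0.7422231924202707)
```

>>> jog_arm:
  slide:
    - [0,0,-0.08]
  turn:
    - [0,0,0]
  claw: [3]

```text
t: 24.6
tcp_pos: [0.6041, 0.0516, 0.0216]
orientation: [-1.571, -0.0, -0.245]
ft_force: [1.4, 5.5, -2.8]
width: 0.0395
```

>>> jog_arm:
  slide:
    - [0,0,-0.07]
  turn:
    - [0,0,0]
  claw: [3]

```text
t: 24.72
tcp_pos: [0.604, 0.0509, 0.0216]
orientation: [-1.57, -0.0, -0.245]
ft_force: [0.9, 6.7, -3.7]
width: 0.0395
```

Run:
```python
from h import *
im=snap('scene','s7'); tp=snap('top','t7')
for i in range(3): f=arm.get_state(); print(f['t'],f['tcp_pos'],f['ft_force'],f['ft_force'][:2]@[.2436,.9699]); optics.get_image('top')
def gr(f): return cv2.cvtColor(cv2.imread('pics/'+f),cv2.COLOR_BGR2GRAY).astype(np.float32)
W=cv2.createHanningWindow((24,24),cv2.CV_32F)
u,v=225,258
for f in('s6.png','s7.png'): print(f,cv2.phaseCorrelate(gr('s2.png')[v-12:v+12,u-12:u+12],gr(f)[v-12:v+12,u-12:u+12],W))
for f in('s2','s3','s5','s6','s7'):
  g=cv2.imread('pics/%s.png'%f); h=cv2.cvtColor(g,cv2.COLOR_BGR2HSV); q=gr(f+'.png')
  print(f,'pad left rim',cv2.phaseCorrelate(gr('s2.png')[180:220,210:250],q[180:220,210:250],cv2.createHanningWindow((40,40),cv2.CV_32F)))
```

```text
24.825 [0.60396209 0.05088492 0.02158058] [ 1.71007936  5.46722207 -2.58066761] 5.719234016208027
24.875 [0.60393762 0.05089732 0.02156175] [ 1.65143618  5.3338892  -2.62934529] 5.575628990374404
24.925 [0.60394525 0.05092044 0.02156716] [ 2.08621133  4.94370075 -2.32843091] 5.303096441013476
s6.png ((-0.11081588496729111, 0.05268972551054141), 0.7422231924202707)
s7.png ((-0.1514127683291644, -0.06799543242068395), 0.8173295872079002)
s2 pad left rim ((0.0, 0.0), 1.0)
s3 pad left rim ((-0.24722446593098368, 0.14711735463320963), 0.9224968826770783)
s5 pad left rim ((-1.0026834193132999, 0.060768858235221046), 1.0608559745550155)
s6 pad left rim ((-0.8612347975146868, 0.12904129047922197), 1.1028328442573547)
s7 pad left rim ((-0.833452429437024, 0.2091666216108088), 0.9632791897654533)
```

>>> jog_arm:
  slide:
    - [0,0,0]
    - [0,0,0]
    - [0,0,0]
    - [0,0,1.3]
    - [0,0,1.2]
    - [0,0,0]
    - [0,0,0]
    - [0,0,0]
    - [0,0,0]
    - [0,0,0]
  turn:
    - [0,0,0]
    - [0,0,0]
    - [0,0,0]
    - [0,0,0]
    - [0,0,0]
    - [0,0,0]
    - [0,0,0]
    - [0,0,0]
    - [0,0,0]
    - [0,0,0]
  claw: [5.5,5.5,5.5,5.5,5.5,1,0.5,0.5,0.5,0.5]

```text
t: 26.22
tcp_pos: [0.6099, 0.0748, 0.0216]
orientation: [-1.571, 0.0, -0.245]
ft_force: [-0.3, -0.1, 0.0]
width: 0.0071
```

>>> jog_arm:
  slide:
    - [0,0,0]
    - [0,0,0]
    - [0,0,-0.15]
    - [0,0,-0.1]
  turn:
    - [0,0,0]
    - [0,0,0]
    - [0,0,0]
    - [0,0,0]
  claw: [0.5,0.5,0.5,0.5]

```text
t: 26.72
tcp_pos: [0.6093, 0.0725, 0.0216]
orientation: [-1.571, 0.0, -0.245]
ft_force: [-0.2, 0.3, -0.7]
width: 0.0051
```

>>> jog_arm:
  slide:
    - [0,0,-0.1]
  turn:
    - [0,0,0]
  claw: [0.5]

```text
t: 26.85
tcp_pos: [0.6091, 0.0715, 0.0216]
orientation: [-1.571, 0.0, -0.245]
ft_force: [-0.3, -0.3, 1.0]
width: 0.0047
```

>>> jog_arm:
  slide:
    - [0,0,-0.08]
  turn:
    - [0,0,0]
  claw: [0.5]

```text
t: 26.98
tcp_pos: [0.6089, 0.0707, 0.0216]
orientation: [-1.571, 0.0, -0.245]
ft_force: [-0.5, -0.9, 0.4]
width: 0.0052
```

>>> jog_arm:
  slide:
    - [0,0,-0.06]
  turn:
    - [0,0,0]
  claw: [0.5]

```text
t: 27.1
tcp_pos: [0.6087, 0.0702, 0.0216]
orientation: [-1.571, -0.0, -0.245]
ft_force: [0.6, -0.5, -0.4]
width: 0.0049
```

>>> jog_arm:
  slide:
    - [0,0,-0.06]
  turn:
    - [0,0,0]
  claw: [0.5]

```text
t: 27.22
tcp_pos: [0.6086, 0.0696, 0.0216]
orientation: [-1.571, -0.0, -0.245]
ft_force: [0.3, -0.3, -0.0]
width: 0.0051
```

>>> jog_arm:
  slide:
    - [0,0,-0.06]
  turn:
    - [0,0,0]
  claw: [0.5]

```text
t: 27.35
tcp_pos: [0.6085, 0.069, 0.0216]
orientation: [-1.571, -0.0, -0.245]
ft_force: [0.8, -0.3, -0.6]
width: 0.0051
```

>>> jog_arm:
  slide:
    - [0,0,-0.06]
  turn:
    - [0,0,0]
  claw: [0.5]

```text
t: 27.48
tcp_pos: [0.6084, 0.0689, 0.0216]
orientation: [-1.57, -0.0, -0.245]
ft_force: [-0.1, 4.9, -1.6]
width: 0.0052
```

>>> jog_arm:
  slide:
    - [0,0,-0.05]
  turn:
    - [0,0,0]
  claw: [0.5]

```text
t: 27.6
tcp_pos: [0.6085, 0.0687, 0.0217]
orientation: [-1.57, -0.0, -0.245]
ft_force: [1.7, 5.6, -2.5]
width: 0.0052
```

Run:
```python
from h import *
for i in range(3): f=arm.get_state(); print(f['t'],f['tcp_pos'],f['ft_force'],f['ft_force'][:2]@[.2436,.9699]); optics.get_image('top')
```

```text
27.6 [0.60852319 0.06870498 0.02165255] [ 1.70517053  5.57348231 -2.47241473] 5.821100035276279
27.65 [0.60852875 0.06869882 0.02161891] [ 0.65029795  4.21041874 -1.54482898] 4.242097712712087
27.7 [0.60852269 0.06868729 0.02162229] [ 1.69439354  5.43126756 -0.943728  ] 5.680540669023906
```

>>> jog_arm:
  slide:
    - [0,0,-0.05]
  turn:
    - [0,0,0]
  claw: [0.5]

```text
t: 27.88
tcp_pos: [0.6086, 0.0684, 0.0217]
orientation: [-1.569, -0.001, -0.245]
ft_force: [1.2, 5.7, -1.3]
width: 0.0048
```

>>> jog_arm:
  slide:
    - [0,0,-0.06]
  turn:
    - [0,0,0]
  claw: [0.5]

```text
t: 28.0
tcp_pos: [0.6086, 0.0679, 0.0216]
orientation: [-1.569, -0.001, -0.245]
ft_force: [2.4, 6.9, -1.9]
width: 0.0051
```

Run:
```python
from h import *
for i in range(3): f=arm.get_state(); print(f['t'],f['tcp_pos'],f['ft_force'],f['ft_force'][:2]@[.2436,.9699]); im=optics.get_image('scene')
cv2.imwrite('pics/s8.png',im[:,:,::-1])
def gr(f): return cv2.cvtColor(cv2.imread('pics/'+f),cv2.COLOR_BGR2GRAY).astype(np.float32)
W=cv2.createHanningWindow((24,24),cv2.CV_32F); u,v=225,258
for f in('s5','s6','s7','s8'):
  q=gr(f+'.png'); print(f,cv2.phaseCorrelate(gr('s2.png')[v-12:v+12,u-12:u+12],q[v-12:v+12,u-12:u+12],W)[0],cv2.phaseCorrelate(gr('s2.png')[180:220,210:250],q[180:220,210:250],cv2.createHanningWindow((40,40),cv2.CV_32F))[0])
```

```text
28.0 [0.60855004 0.06785143 0.02164142] [ 2.38702148  6.92001273 -1.94442445] 7.293198777917914
28.05 [0.60851209 0.0678418  0.02162636] [ 1.00149343  5.79432518 -1.84320603] 5.8638797946489625
28.1 [0.60853485 0.06779199 0.02163743] [ 1.68727883  7.03544881 -2.84115676] 7.23470292137346
s5 (0.019300955874186343, 0.37103665148919696) (-1.0026834193132999, 0.060768858235221046)
s6 (-0.11081588496729111, 0.05268972551054141) (-0.8612347975146868, 0.12904129047922197)
s7 (-0.1514127683291644, -0.06799543242068395) (-0.833452429437024, 0.2091666216108088)
s8 (-0.3190909156346411, 0.2094523050704744) (-1.038463965877856, 0.7848054450171169)
```

The push has climbed from about 2 N to about 7 N. I'll stop here, back off and check.

>>> jog_arm:
  slide:
    - [0,0,0.3]
    - [0,0,1.5]
    - [0,0,3]
    - [0,0,4]
    - [0,-3,4]
    - [0,-4,4]
    - [0,-4,4]
    - [0,-4,4]
    - [0,0,0]
    - [0,0,0]
  turn:
    - [0,0,0]
    - [0,0,0]
    - [0,0,0]
    - [0,0,0]
    - [0,0,0]
    - [0,0,0]
    - [0,0,0]
    - [0,0,0]
    - [0,0,0]
    - [0,0,0]
  claw: [0.5,0.5,0.5,0.5,0.5,0.5,0.5,0.5,0.5,0.5]

```text
t: 29.4
tcp_pos: [0.6672, 0.3076, 0.1707]
orientation: [-1.572, 0.001, -0.244]
ft_force: [-0.1, 0.2, 0.2]
width: 0.005
```

Run:
```python
from h import *
st=arm.get_state(); print(st['t'],st['tcp_pos'],st['ft_force'])
im=snap('scene','s9'); tp=snap('top','t9')
def gr(f): return cv2.cvtColor(cv2.imread('pics/'+f),cv2.COLOR_BGR2GRAY).astype(np.float32)
W=cv2.createHanningWindow((24,24),cv2.CV_32F); u,v=225,258
print(cv2.phaseCorrelate(gr('scene0.png')[v-12:v+12,u-12:u+12],gr('s9.png')[v-12:v+12,u-12:u+12],W))
for n,(u,v) in dict(sideb=(377,278),sidea=(401,187)).items(): print(n,cv2.phaseCorrelate(gr('top0.png')[v-12:v+12,u-12:u+12],gr('t9.png')[v-12:v+12,u-12:u+12],W))
a=cv2.resize(im[165:285,200:360],(800,600),interpolation=cv2.INTER_CUBIC)[:,:,::-1]; cv2.imwrite('pics/c9.png',cv2.convertScaleAbs(a,alpha=1.8))
```

```text
29.4 [0.66716767 0.30759672 0.17073514] [-0.14959141  0.22811645  0.21291192]
((-0.5566119168989445, 0.43757262108372785), 0.6957791191008356)
sideb ((0.35768695523411864, -0.20476689375978907), 0.8691885471343994)
sidea ((0.6725650337483788, -0.1251664242951538), 0.9967962255080541)
```

View pics/c9.png

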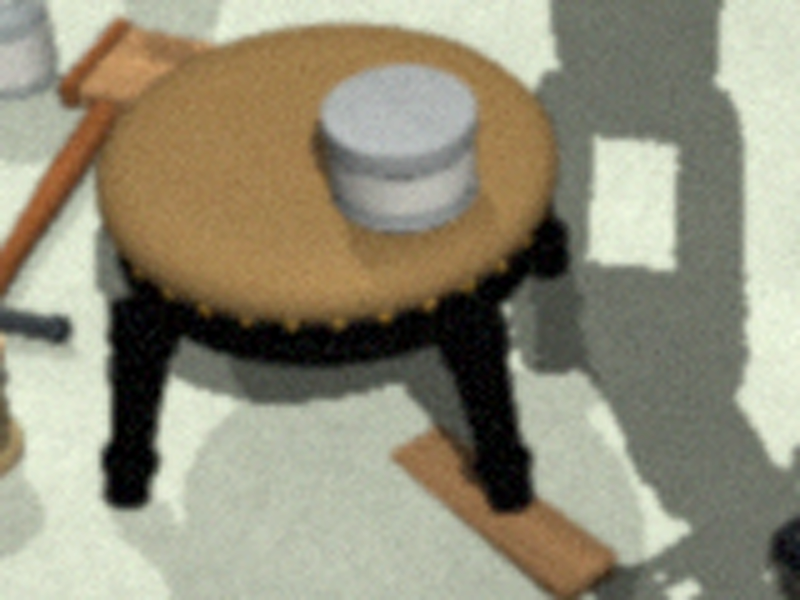

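The wedge lies flat under the short foot at crop (500,500), released. The tin stands and the stool looks level. Handing in.

```bash
python3 -c "
from workcell import arm
print(arm.hand_in())"
```

```text
the job is handed in; nothing more can be done
None
```

The job is handed in at about 29 s on the robot's clock. No verdict was reported, so I can't confirm it passed.

**What I did:** I took the wedge farthest to the robot's right, turned it about 117° and laid it on the line through the stool's axis. I slid its thin end about 75 mm past the short foot's inner rim. It went in with a light 1–3 N push. I then let go, pushed the last millimetre on the thick end, and backed off when the push had climbed to about 7 N.

**Last checks:**
- **Wedge:** the final picture shows it lying flat under the short foot, released.
- **Tin:** it stands on the seat.
- **Stool level:** it looks level to the eye. I did not measure its tilt; the climb in push force is my only evidence that the far foot bears.
- **Arm:** it is clear of everything, and the wrist force is close to zero.

**Doubtful:**
- **Side feet:** they appear to have shifted 0.4–0.7 pixels in the images, up to about 2 mm. That is close to the 2 mm limit. The stool's own tilting and shadow changes account for some of it, and I could not separate them from a real shift.
- **Push climb:** it took about 5 mm rather than the stated 3 mm, and the reading swung by more than 1 N.

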